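# Tighten a recessed clamp screw with the long arm of a hex key

## Task

Take the big L-shaped hex key out of its trough by the short arm that sticks out, and lay it down on the open bench top. Take it again by the sleeve on its long arm, push the short arm fully home into the recessed screw of the grey clamp block with the long arm pointing out level on the left as the robot sees it, and then press the long arm down until the stiff screw stops. Leave the key seated in the screw and do not disturb the spool, the bottle or the screwdriver.

Things in the scene. Friction and masses are not known exactly. Their poses are not given: they have to be found in the camera images.
- block: Fixed grey clamp block, 70 x 60 mm (x, y), top 170 mm above the bench, on a base plate (x -100 to +70, y +-65 mm, 12 mm thick), with a round post (177 mm high) on its -x side. Origin: on the bench under the block's centre; z up. Its +x face, looking away from the robot (yaw up to 0.2 rad), has the round bore with the screw.
- bore_mouth (a point): Centre of the mouth of the round level bore (27 mm wide) in the block's +x face: 35 mm in +x from the block's origin, 130 mm above the bench. Axes as the block's; a key goes in along -x. The bore is 25 mm deep, then comes the screw's hexagon socket, 20 mm deep, with two of its six corners straight up and down at the start.
- socket_floor (a point): Centre of the floor of the screw's hexagon socket, 45 mm behind bore_mouth on the same axis; axes as the block's. The tip of the fully home short arm is here. The socket is 1 mm wider all round than the key: about 0.2 rad of turning play either way; it goes in when the long arm is held level within 6 degrees.
- screw (a joint): Turning angle of the screw, rad: 0 at the start, grows as it tightens (a lever on the block's +y side goes down), hard stop at 0.4 where it is tight. Stiff: it needs 1.6 N m, stays where it is left. With the key home and let go, the long arm only sags 0.2 rad through the play; pressed down, the screw begins to turn with the arm about 0.3 rad below level and is tight at about 0.7.
- key: L-shaped dark steel hex key, 17 mm across flats, about 0.45 kg. Origin: in the bend, where the arms' axes cross. Long arm along +x, 177 mm to its tip; short arm along +y, 80 mm to its tip; z is up in the trough and again for the job. Flats at the sides of both arms; bare steel 17 mm wide, 18 mm high. Centre of mass about (64, 9, 0) mm.
- short_tip (a point): Tip of the key's short arm, at (0, 80, 0) mm in the key's frame; axes as the key's.
- long_tip (a point): Tip of the key's long arm, at (177, 0, 0) mm in the key's frame; axes as the key's.
- sleeve (a point): Middle of the square black rubber sleeve, 22 mm wide and 20 mm high, that covers the long arm from 30 to 140 mm from the key's origin; this point is on the arm's axis at (85, 0, 0) mm in the key's frame; axes as the key's. On the bench the key rests level on the sleeve, axis 10 mm up.
- trough: Fixed aluminium trough, x -82 to +101 mm, 40 mm wide, walls 46 mm high; origin on the bench. The key's long arm lies in it (axis 22 mm above the bench), too deep for fingers; lift 40 mm to clear. At the open -x end the short arm sticks out along the trough's +y at x = -95 mm, on a ledge (13 mm high) to y = 34 mm, free beyond.
- spool: Bystander: grey plastic solder spool, 60 mm wide, 50 mm high, standing. Origin at the centre of its underside.
- bottle: Bystander: white bottle, 50 mm wide, 120 mm high, standing. Origin at the centre of its underside.
- driver: Bystander: screwdriver with a black handle, 190 mm long, lying. Origin near its middle, on the bench.
There are look-alikes about, which are no part of the job. There is more than one size of the trough; the one meant has the size given above.

How it is judged:
By the outcome, as a careful person would: the job done as asked, in the order asked, and still so for the second after the job is handed in, with the robot touching nothing.
It also fails if it takes over 69 s, if anything falls off the work surface, if the arm or the gripper's body presses on something with over 40 N, if the wrist force passes 120 N, or if a joint passes its speed limit or range.

## Robot

A 6-joint arm with a two-finger parallel gripper is mounted at the origin on the work surface. World frame = base frame: x ahead of the robot, y to its left, z up, the work surface at z = 0. Lengths are in m, angles in rad, forces in N, time in s.
With the tool pointing down it reaches from about 0.35 to 0.775 m from the base axis. Payload 7.3 kg.
Tool frame: the origin (TCP) lies at the very end of the fingers, on their centre line; the grasp point (between the pads) lies 19 mm behind it; z points along the fingers, y is the line along which they close (so a half turn about z gives the same grasp; the last joint's range is limited). The gripper opens to 92 mm and grips with 3 to 60 N. Pads are 19 mm wide; open, the fingers measure 130 mm over their backs; the gripper's body (75 mm by 190 mm) begins 47 mm behind the grasp point.
Start: joints at [1.062, 0.342, 1.524, -0, 1.275, -0.146], TCP at [0.186, 0.491, 0.227] pointing down, gripper open.
Joint ranges: [-2.53, 2.53], [-0.77, 2.02], [0.04, 2.7], [-1, 4.14], [0.28, 2.66], [-3.11, 3.11]. Speed limits (rad/s): [2.57, 2.57, 3.14, 3.14, 3.14, 3.14].

## Interface

Orientations are given as [roll, pitch, yaw] about the fixed x, y, z axes, in that order (R = Rz(yaw) Ry(pitch) Rx(roll)).
In Python, from cell import robot gives the robot as it stands.
- The arm moves only by the tool apply_moves, never from a script. Its argument "motion" is text: rows parted by semicolons, each of 7 numbers parted by spaces: the opening in per cent of the stroke, from 0 (shut) to 100 (fully open), then the shift along the tool's x, y, z in cm, then the turn, a rotation vector about the tool's x, y, z in rad. A call has 1 to 20 rows; each row shifts and turns the commanded pose from where the row before left it, along the tool's axes as they then stand; what a row does not reach is not made up. A row lasts 1/8 s, in which the tool goes at most 62.5 mm and 10.7 degrees, less where a joint would pass 70% of its speed; a pose out of reach is approached as far as the arm can. A call with a gripper value outside its range is refused whole. The fingers move at their own pace and stop on an object; "force" is the grip in N (left out, the last holds). Time passes only in rows, so rows that do not move let the fingers close. It gives the time, the measured TCP pose, the force, the opening and the grip force at its end, in the units of the state.
- robot.observe(): the state, without advancing time (a new reading comes with each control period).
- robot.read_camera(name): name is "scene" or "top"; returns a dict with "img" (420x560x3 uint8, red, green, blue), "fovy" (degrees; the focal length in pixels is half the picture's height over the tangent of half this angle, whatever the lens; pixels are square), "cx", "cy" (the principal point, pixels), "R" (3x3) and "t" (3): a world point X has camera coordinates R X + t. Camera axes: x right, y down, z forward; pixel columns grow to the right and rows downward; lengths in m; the calibration is good to about 2 mm. A picture is of the moment at which its call begins. There is no depth.
- robot.hand_in(): hands the job in; it is judged then, once.
Trained networks look in a picture, given as the dict that the camera call returned (one of the last four; its "shot" number tells which), for a name from the list of things; names that differ only in an ending like _2 or _b are one class to them, and where a whole thing is asked for, a point or a joint stands for the part that bears it (a point fixed in the world has none). Each returns a list of dicts, best first, with "score" (0 to 1); they miss things now and then, are a little off and sometimes report something else, mostly with a low value. They report only what shows in the picture. A call takes as long as a camera call. They do not tell look-alikes from the thing itself.
- robot.search_frame(target, picture): "centre" ([x, y, z] in m, in world coordinates, good to about 4 mm: the middle of the surface that is visible of it).
- robot.trace(target, picture): "pixels" (420x560 bool, what is visible of it).
The state is a dict: "time": time; "qpos": joint angles; "qvel": joint speeds; "joint_efforts": joint torques, N m; "tool_pos": TCP position; "tool_rot": TCP orientation; "contact_force": force on the tool from outside, world axes, zero at the start; "torque": the same for the moment, N m; "opening": finger opening in m; "grip_force": force on a finger pad.
Only numpy, scipy, OpenCV 4.12 (cv2) and the standard library are available. Lean on these libraries where they do the work, as an engineer would, in place of code of your own. Each camera call takes 0.05 s, during which the arm holds its last target. There are 200 camera calls.

## Working session

There is one attempt and no reset: what is moved stays moved. The work goes in short steps, Python scripts to look and compute and a tool call to move; the robot and the scene stay as the last step left them, time stands still between calls to the robot, and variables do not carry over. Pictures are saved under pics/ and viewed, at most 10 in all, crops included, and the job is handed in when it is done.

Besides the shell and the picture viewer there is one more tool, called after ">>>" as name(argument=value, ...) on one line, values as JSON. apply_moves: Moves the arm, as the interface text tells. Its arguments: {"type":"object","properties":{"motion":{"type":"string"},"force":{"type":"number"}},"required":["motion"]}

```bash
mkdir -p pics
cat > h.py <<'E'
import numpy as np, cv2
from cell import robot
from scipy.spatial.transform import Rotation as Ro
def K(c):
    f=c["img"].shape[0]/2/np.tan(np.radians(c["fovy"])/2); return f,c["cx"],c["cy"]
def proj(c,X):
    f,cx,cy=K(c); p=np.atleast_2d(X)@np.array(c["R"]).T+np.array(c["t"]); return np.c_[f*p[:,0]/p[:,2]+cx,f*p[:,1]/p[:,2]+cy]
def back(c,uv,z):
    f,cx,cy=K(c); uv=np.atleast_2d(uv).astype(float); R=np.array(c["R"]);t=np.array(c["t"])
    d=np.c_[(uv[:,0]-cx)/f,(uv[:,1]-cy)/f,np.ones(len(uv))]@R; o=-R.T@t
    return o+d*((z-o[2])/d[:,2])[:,None]
def save(c,n): cv2.imwrite("pics/"+n,c["img"][:,:,::-1])
E
python3 - <<'E'
from h import *
np.set_printoptions(precision=3,suppress=True)
print(robot.observe())
for n in("top","scene"):
    c=robot.read_camera(n); save(c,n+"0.png"); print(n,c["fovy"],c["cx"],c["cy"],-np.array(c["R"]).T@c["t"],np.array(c["R"])[2])
    for k in("block","key","sleeve","short_tip","long_tip","trough","spool","bottle","driver"):
        for d in robot.search_frame(k,c): 
            if d["score"]>.2: print(k,round(d["score"],2),np.array(d["centre"]),proj(c,d["centre"])[0].round())
E
```

```text
{'time': 0.0, 'qpos': array([ 1.062,  0.343,  1.525,  0.   ,  1.275, -0.146]), 'qvel': array([ 0.001,  0.   , -0.   , -0.   , -0.001, -0.   ]), 'joint_efforts': array([  0.001, -43.123, -24.423,   0.072,   0.056,  -0.   ]), 'tool_pos': array([0.186, 0.49 , 0.226]), 'tool_rot': array([-3.14 , -0.   ,  2.779]), 'contact_force': array([ 0.204, -0.319, -0.253]), 'torque': array([ 0.014, -0.035, -0.034]), 'grip_force': 0.0, 'opening': 0.09141438204653027}
top 49.5643646946895 281.7407556999567 211.79399123905137 [ 0.385 -0.018  1.202] [ 0.168  0.02  -0.986]
block 0.85 [ 0.428 -0.086  0.014] [316. 273.]
block 0.38 [0.629 0.313 0.048] [164. 191.]
key 0.75 [ 0.521 -0.316  0.03 ] [406. 239.]
sleeve 0.64 [ 0.523 -0.316  0.028] [406. 238.]
short_tip 0.89 [ 0.523 -0.313  0.03 ] [405. 238.]
long_tip 0.74 [ 0.522 -0.316  0.033] [406. 239.]
trough 0.83 [ 0.768 -0.378  0.012] [425. 150.]
trough 0.69 [ 0.577 -0.301  0.038] [401. 217.]
trough 0.66 [ 0.326 -0.388  0.012] [434. 317.]
spool 0.98 [0.633 0.313 0.051] [164. 189.]
bottle 0.93 [0.438 0.346 0.079] [142. 264.]
driver 0.86 [ 0.772 -0.036  0.021] [299. 144.]
driver 0.73 [ 0.523 -0.312  0.03 ] [404. 238.]
scene 50.86281236865733 272.6074829727255 201.30463171920036 [ 1.363 -0.229  1.11 ] [-0.613  0.169 -0.772]
block 0.67 [ 0.477 -0.099  0.025] [238. 202.]
key 0.93 [ 0.531 -0.315  0.029] [171. 228.]
sleeve 0.94 [ 0.528 -0.309  0.032] [173. 226.]
long_tip 0.67 [ 0.533 -0.315  0.03 ] [171. 228.]
trough 0.88 [ 0.773 -0.375  0.014] [160. 307.]
trough 0.8 [ 0.608 -0.305  0.04 ] [177. 246.]
trough 0.67 [ 0.34  -0.388  0.008] [143. 191.]
spool 0.95 [0.641 0.308 0.048] [379. 212.]
bottle 0.55 [0.451 0.346 0.064] [367. 163.]
driver 0.72 [ 0.778 -0.04   0.025] [281. 279.]
```

View pics/top0.png

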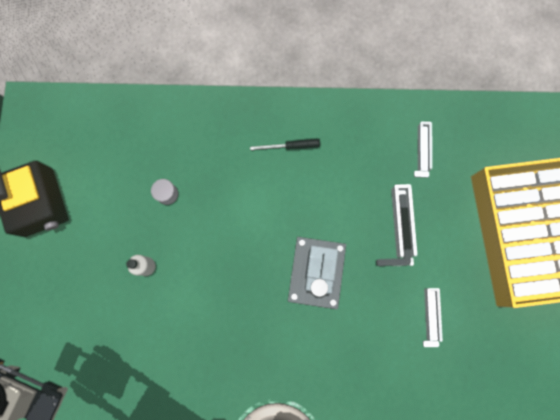

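View pics/scene0.png

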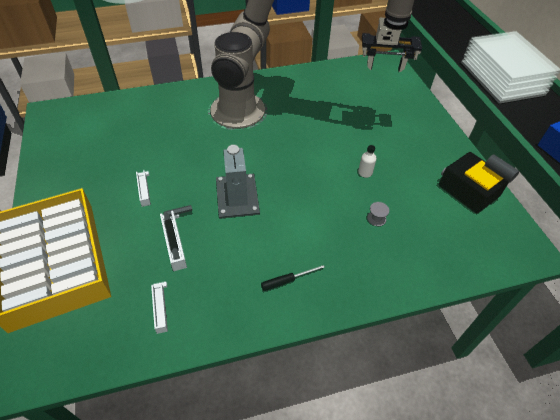

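Top view: the key (short arm ~ (392,263), sleeve ~ (405,215)) lies in the large trough (405,220). The two small empty troughs at (425,150) and (434,317) are look-alikes, as is the driver's black handle (303,145). The block is at (320,272). Next I fit the poses and check a close crop.

```bash
cat >> h.py <<'E'
S=4
def hullmask(c,parts):
    m=np.zeros((420*S,560*S),np.uint8)
    for P in parts:
        uv=((proj(c,P)+.5)*S-.5).astype(np.float32); cv2.fillConvexPoly(m,cv2.convexHull(uv).round().astype(np.int32),1)
    return cv2.resize(m.astype(np.float32),(560,420),interpolation=cv2.INTER_AREA)
def box(x0,x1,y0,y1,z0,z1): return np.array([[x,y,z] for x in(x0,x1) for y in(y0,y1) for z in(z0,z1)])
def cyl(x,y,r,z0,z1): 
    a=np.linspace(0,2*np.pi,24); return np.array([[x+r*np.cos(t),y+r*np.sin(t),z] for t in a for z in(z0,z1)])
def place(P,p): 
    co,s=np.cos(p[2]),np.sin(p[2]); return np.c_[p[0]+co*P[:,0]-s*P[:,1],p[1]+s*P[:,0]+co*P[:,1],P[:,2]]
BLOCK=[box(-.1,.07,-.065,.065,0,.012),box(-.035,.035,-.03,.03,0,.17)]
TR=[box(-.082,.101,-.02,.02,0,.046)]
def hexarm(a,b,ax):
    # ax 0: along x; 1: along y
    w,h=.0085,.0098
    P=[]
    for s in(a,b):
        for u,v in((w,h/2),(w,-h/2),(-w,h/2),(-w,-h/2),(0,h),(0,-h)): P.append([s,u,v] if ax==0 else [u,s,v])
    return np.array(P)
KEY=[hexarm(-.0085,.177,0),hexarm(-.0085,.08,1),box(.03,.14,-.011,.011,-.01,.01)]
E
python3 - <<'E'
from h import *
from scipy.optimize import minimize
cs={n:robot.read_camera(n) for n in("top","scene")}
def fit(parts,p0,tg,ns=("top","scene")):
    ms={}
    for n in ns:
        L=[r["pixels"] for r in robot.trace(tg,cs[n])]
        q=proj(cs[n],[p0[0],p0[1],.03])[0].astype(int)
        L=sorted(L,key=lambda m:np.hypot(*(np.argwhere(m).mean(0)[::-1]-q)))
        ms[n]=L[0].astype(float); print(tg,n,ms[n].sum())
    def cost(p): return sum(np.abs(hullmask(cs[n],[place(P,p) for P in parts])-ms[n]).sum() for n in ms)
    best=None
    for dy in(-.15,0,.15):
        s=np.array([[0,0,0],[.01,0,0],[0,.01,0],[0,0,.1]])+np.array(p0)+[0,0,dy]
        r=minimize(cost,p0,method="Nelder-Mead",options=dict(initial_simplex=s,xatol=1e-4,fatol=.1))
        if best is None or r.fun<best.fun: best=r
    print(tg,best.x.round(4),best.fun); return best.x,ms
pt=cyl
PB=BLOCK
b,mb=fit(PB,[.44,-.09,0],"block")
t,mt=fit(TR+[np.c_[P[:,0]-.095,P[:,1],P[:,2]+.022] for P in KEY],[.57,-.3,0],"trough")
np.save("fit0.npy",np.r_[b,t])
out=[]
for n,ctr in(("top",(365,235)),("scene",(205,215))):
    c=cs[n]; u,v=ctr; im=c["img"][v-65:v+65,u-85:u+85,::-1]; k=5 if 0 else 3
    im=cv2.resize(im,None,fx=4,fy=4,interpolation=cv2.INTER_CUBIC)
    ol=[(place(P,b),(0,0,255)) for P in PB]+[(place(P,t),(255,0,255)) for P in TR]
    for P,col in ol:
        h=cv2.convexHull(proj(c,P).astype(np.float32))[:,0]; h=(h-[u-85,v-65]+.5)*4
        cv2.polylines(im,[h.round().astype(int)],True,col,1)
    out.append(im)
cv2.imwrite("pics/crop0.png",cv2.resize(np.vstack(out),(392,600)) if 0 else out[0]); cv2.imwrite("pics/crop1.png",out[1])
E
```

```text
block top 3363.0
block scene 2229.0
block [ 0.4465 -0.0926 -0.1351] 413.375
trough top 727.0
trough scene 463.0
trough [ 0.5673 -0.3156  0.0573] 2996.75
```

View pics/crop0.png

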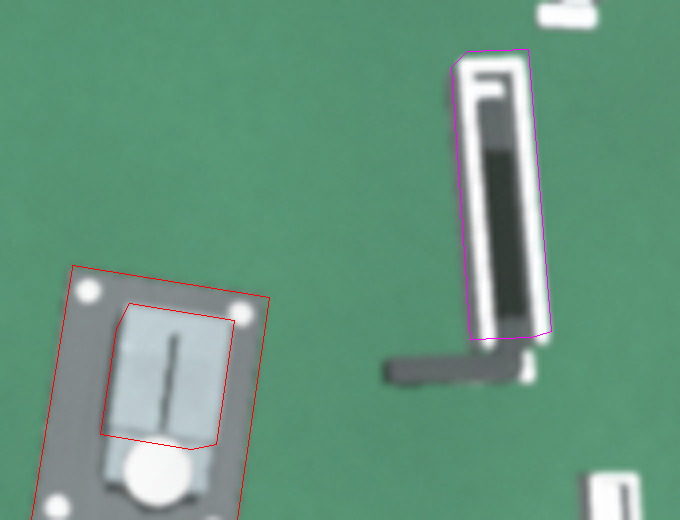

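View pics/crop1.png

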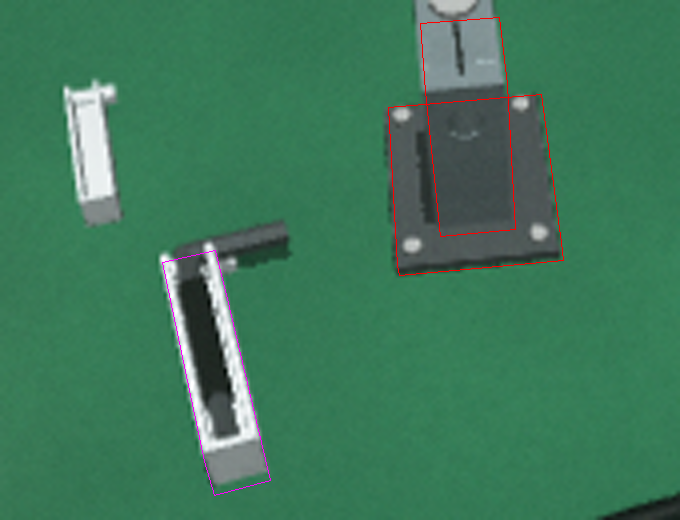

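Run:
```python
from h import *
np.set_printoptions(precision=4,suppress=True)
from scipy.optimize import minimize
cs={n:robot.read_camera(n) for n in("top","scene")}
def bk(n,o,pts,z): return back(cs[n],np.array(pts)/4-.5+np.array(o),z)
T=bk("top",(280,150+20),[(460,60),(526,57),(543,342),(478,346)],.046); print("trough rim",T, np.linalg.norm(T[0]-T[3]),np.linalg.norm(T[0]-T[1]))
print("short tip mid",bk("top",(280,170),[(385,372)],.022),"far end",bk("top",(280,170),[(538,365)],.022))
print("scene rim",bk("scene",(120,150),[(204,452),(254,437),(211,243),(163,260)],.046))
print("scene short tip",bk("scene",(120,150),[(288,236)],.025))
# white-mask + trough fit
def white(c): 
    h=cv2.cvtColor(c["img"],cv2.COLOR_RGB2HSV); return h
def fit(parts,p0,ms):
    def cost(p): return sum(np.abs(hullmask(cs[n],[place(P,p) for P in parts])-ms[n]).sum() for n in ms)
    best=None
    for d in(-.1,0,.1):
        s=np.array([[0,0,0],[.01,0,0],[0,.01,0],[0,0,.1]])+np.array(p0)+[0,0,d]
        r=minimize(cost,p0,method="Nelder-Mead",options=dict(initial_simplex=s,xatol=1e-4,fatol=.1))
        if best is None or r.fun<best.fun: best=r
    return best
ms={}
for n in cs:
    h=white(cs[n]); L=((h[...,1]<60)).astype(np.uint8)
    q=back(cs[n],[[0,0]],0)
    R=np.zeros_like(L); ctr=proj(cs[n],[[.58,-.29,.02]])[0].astype(int); R[ctr[1]-55:ctr[1]+55,ctr[0]-38:ctr[0]+38]=1
    N,lab,st,ce=cv2.connectedComponentsWithStats(L*R); i=1+np.argmax(st[1:,4]); ms[n]=(lab==i).astype(float); print(n,st[i])
parts=TR+[np.c_[P[:,0]-.095,P[:,1],P[:,2]+.022] for P in KEY]+[box(-.1035,-.082,-.02,.034,0,.013)]
r=fit(parts,[.58,-.305,.05],ms); print(r.x,r.fun)
for n in cs: print(n,fit(parts,r.x,{n:ms[n]}).x)
p=r.x
print("origin",place(np.array([[-.095,0,.022],[-.095,.055,.022],[-.095,.08,.022]]),p))
for n in cs:
    im=cs[n]["img"][:,:,::-1].copy(); u,v=proj(cs[n],[[.58,-.29,.02]])[0].astype(int)
    im=cv2.resize(im[v-55:v+55,u-45:u+45],None,fx=4,fy=4,interpolation=cv2.INTER_CUBIC)
    for P in parts[:3]:
        h=(cv2.convexHull(proj(cs[n],place(P,p)).astype(np.float32))[:,0]-[u-45,v-55]+.5)*4
        cv2.polylines(im,[h.round().astype(int)],True,(255,0,255),1)
    cv2.imwrite(f"pics/tr_{n}.png",im)
a,b=cv2.imread("pics/tr_top.png"),cv2.imread("pics/tr_scene.png"); cv2.imwrite("pics/tr.png",np.hstack([a,b]))
```

```text
trough rim [[ 0.6609 -0.2854  0.046 ]
 [ 0.6639 -0.3281  0.046 ]
 [ 0.4795 -0.3351  0.046 ]
 [ 0.4759 -0.2942  0.046 ]] 0.18513042225358184 0.0427531349825997
short tip mid [[ 0.4595 -0.24    0.022 ]] far end [[ 0.4666 -0.3381  0.022 ]]
scene rim [[ 0.6622 -0.3286  0.046 ]
 [ 0.6586 -0.2933  0.046 ]
 [ 0.4769 -0.3023  0.046 ]
 [ 0.4843 -0.3394  0.046 ]]
scene short tip [[ 0.4673 -0.2447  0.025 ]]
top [ 377  184   41   82 1807]
scene [160 206  32  65 943]
[ 0.5604 -0.3156  0.0678] 248.4375
top [ 0.5604 -0.3146  0.0684]
scene [ 0.5602 -0.3165  0.0663]
origin [[ 0.4656 -0.322   0.022 ]
 [ 0.4619 -0.2671  0.022 ]
 [ 0.4602 -0.2422  0.022 ]]
```

View pics/tr.png

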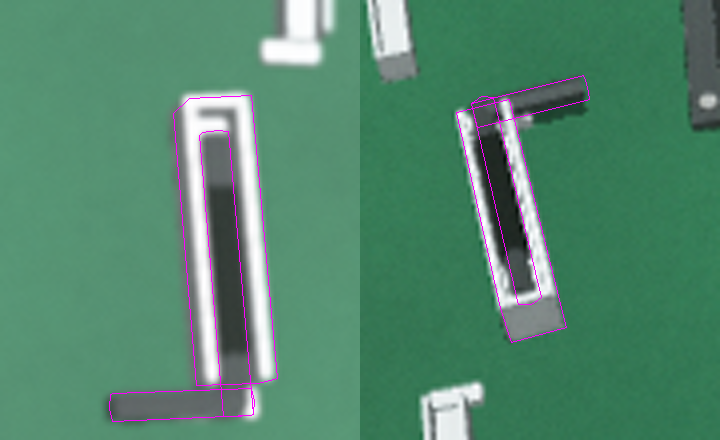

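Crop: the magenta model matches both the large trough (length measured 185 mm) and the key. The short arm runs from the bend at about (235,400) to its tip at (110,405) in the left half, so this is the right trough and key.

```bash
cat >> h.py <<'E'
def rows(wps,grip,pos=None,rot=None,vmax=.05,wmax=.16,dec=2):
    """wps: list of (xyz, [r,p,y]) ; prints rows with rounded values, tracking the rounded commanded pose"""
    s=robot.observe(); p=np.array(s["tool_pos"] if pos is None else pos); R=Ro.from_euler("xyz",s["tool_rot"] if rot is None else rot)
    out=[]
    for xyz,e in wps:
        T=Ro.from_euler("xyz",e); d=np.array(xyz)-p; w=(R.inv()*T).as_rotvec()
        n=max(1,int(np.ceil(max(np.linalg.norm(d)/vmax,np.linalg.norm(w)/wmax))))
        for k in range(n):
            d=(np.array(xyz)-p)/(n-k); w=(R.inv()*T).as_rotvec()/(n-k)
            t=np.round(R.inv().apply(d)*100,dec); w=np.round(w,3)
            p=p+R.apply(t/100); R=R*Ro.from_rotvec(w)
            out.append(" ".join(f"{v:g}" for v in [grip,*(t+0.),*(w+0.)]))
    print(len(out),"; ".join(out)); print("ends",p.round(4),R.as_euler("xyz").round(3))
D=lambda psi:[np.pi,0,psi]
E
python3 - <<'E'
from h import *
rows([((.43,.30,.24),D(2.4)),((.50,-.05,.24),D(1.9)),((.4622,-.2721,.15),D(1.639)),((.4622,-.2721,.06),D(1.639))],55)
E
```

```text
22 55 -4.22 -1.31 -0.19 0 0 0.054; 55 -4.29 -1.08 -0.19 0 0 0.054; 55 -4.34 -0.85 -0.19 0 0 0.054; 55 -4.38 -0.62 -0.19 0 0 0.054; 55 -4.41 -0.38 -0.19 0 0 0.054; 55 -4.42 -0.14 -0.19 0 0 0.054; 55 -4.42 0.1 -0.19 0 0 0.055; 55 -3.6 -2.63 0 0 0 0.062; 55 -3.76 -2.41 0 0 0 0.063; 55 -3.9 -2.17 0 0 0 0.062; 55 -4.03 -1.92 0 0 0 0.063; 55 -4.14 -1.66 0 0 0 0.062; 55 -4.23 -1.4 0 0 0 0.063; 55 -4.32 -1.13 0 0 0 0.062; 55 -4.37 -0.87 0 0 0 0.063; 55 -3.96 -2.15 1.8 0 0 0.052; 55 -4.07 -1.94 1.8 0 0 0.052; 55 -4.16 -1.73 1.8 0 0 0.052; 55 -4.25 -1.51 1.8 0 0 0.052; 55 -4.31 -1.28 1.8 0 0 0.053; 55 0 0 4.5 0 0 0; 55 0 0 4.5 0 0 0
ends [ 0.4622 -0.2721  0.06  ] [ 3.142 -0.     1.639]
```

>>> apply_moves(motion="55 -4.22 -1.31 -0.19 0 0 0.054; 55 -4.29 -1.08 -0.19 0 0 0.054; 55 -4.34 -0.85 -0.19 0 0 0.054; 55 -4.38 -0.62 -0.19 0 0 0.054; 55 -4.41 -0.38 -0.19 0 0 0.054; 55 -4.42 -0.14 -0.19 0 0 0.054; 55 -4.42 0.1 -0.19 0 0 0.055; 55 -3.6 -2.63 0 0 0 0.062; 55 -3.76 -2.41 0 0 0 0.063; 55 -3.9 -2.17 0 0 0 0.062; 55 -4.03 -1.92 0 0 0 0.063; 55 -4.14 -1.66 0 0 0 0.062; 55 -4.23 -1.4 0 0 0 0.063; 55 -4.32 -1.13 0 0 0 0.062; 55 -4.37 -0.87 0 0 0 0.063; 55 -3.96 -2.15 1.8 0 0 0.052; 55 -4.07 -1.94 1.8 0 0 0.052; 55 -4.16 -1.73 1.8 0 0 0.052; 55 -4.25 -1.51 1.8 0 0 0.052; 55 -4.31 -1.28 1.8 0 0 0.053", force=60)

```text
time: 3.9
tool_pos: [0.4619, -0.2736, 0.1495]
tool_rot: [3.141, 0.0, 1.637]
contact_force: [0.9, -0.9, 0.8]
opening: 0.0505
grip_force: 0.0
```

Run:
```python
from h import *
s=robot.observe(); print(s["tool_pos"],s["tool_rot"],s["contact_force"],s["qpos"],s["opening"])
rows([((.4622,-.2721,.06),D(1.639)),((.4622,-.2721,.015),D(1.639))],55,vmax=.03)
```

```text
[ 0.46191259 -0.27356325  0.14951387] [3.14119849e+00 1.46257395e-04 1.63695035e+00] [ 0.9242564  -0.89729632  0.78366272] [-6.77587985e-01  4.37016660e-01  1.60553913e+00  1.78792943e-04
  1.09864776e+00 -7.43823326e-01] 0.05053803484762447
5 55 0.05 0.01 2.98 0 0 -0.001; 55 0.05 0.01 2.99 0 0 -0.001; 55 0.05 0.01 2.98 0 0 0; 55 0 0 2.25 0 0 0; 55 0 0 2.25 0 0 0
ends [ 0.4622 -0.2721  0.015 ] [3.141 0.    1.639]
```

>>> apply_moves(motion="55 0 0 3 0 0 0; 55 0 0 3 0 0 0; 55 0 0 3 0 0 0; 55 0 0 2.2 0 0 0; 55 0 0 2.2 0 0 0; 55 0 0 0 0 0 0; 0 0 0 0 0 0 0; 0 0 0 0 0 0 0; 0 0 0 0 0 0 0; 0 0 0 0 0 0 0; 0 0 0 0 0 0 0", force=60)

```text
time: 5.28
tool_pos: [0.4626, -0.2722, 0.0164]
tool_rot: [3.141, 0.001, 1.639]
contact_force: [-0.2, 1.0, 3.2]
opening: 0.0167
grip_force: 60.0
```

>>> apply_moves(motion="0 0 0 -1 0 0 0; 0 0 0 -1.5 0 0 0; 0 0 0 -2 0 0 0; 0 0 0 -2 0 0 0; 0 0 0 -2 0 0 0; 0 0 0 -2 0 0 0; 0 0 0 0 0 0 0")

```text
time: 6.15
tool_pos: [0.4629, -0.2726, 0.1229]
tool_rot: [3.139, 0.002, 1.639]
contact_force: [-0.2, 1.0, -5.1]
opening: 0.0164
grip_force: 60.0
```

Run:
```python
from h import *
s=robot.observe(); print(s["tool_pos"],s["tool_rot"],s["contact_force"],s["torque"],s["opening"])
for n in("top","scene"):
    c=robot.read_camera(n); u,v=proj(c,[[.52,-.28,.08]])[0].astype(int)
    cv2.imwrite(f"pics/l_{n}.png",cv2.resize(c["img"][v-60:v+60,u-65:u+65,::-1],None,fx=3,fy=3,interpolation=cv2.INTER_CUBIC))
cv2.imwrite("pics/l.png",np.hstack([cv2.imread("pics/l_top.png"),cv2.imread("pics/l_scene.png")]))
ky=1.436; o=np.array([.63,.04]); kx=np.array([np.cos(ky),np.sin(ky)]); kyv=np.array([-kx[1],kx[0]])
# grasp pt: key (x~0,y .05)
g=o+.05*kyv; print(g)
rows([((.50,-.29,.22),D(1.639)),((.58,-.15,.22),D(2.2)),((*g,.15),D(3.007)),((*g,.03),D(3.007))],0,vmax=.035,wmax=.12)
```

```text
[ 0.46288194 -0.27258254  0.12285568] [3.13901737e+00 2.26723526e-03 1.63875140e+00] [-0.1703843   0.99281379 -5.05514733] [0.05571777 0.37658879 0.0164973 ] 0.016395817558469323
[0.58045356 0.04671942]
20 0 -0.52 0.92 -2.48 0 0 0; 0 -0.52 0.92 -2.48 0 0 0; 0 -0.52 0.92 -2.48 0 0 0; 0 -0.51 0.92 -2.49 -0.001 -0.001 0; 0 2.68 1.79 0 0 0 -0.112; 0 2.47 2.08 0 0 0 -0.112; 0 2.22 2.34 0 0 0 -0.112; 0 1.95 2.57 0 0 0 -0.113; 0 1.64 2.77 0 0 0.001 -0.112; 0 2.27 1.66 1 0 0 -0.115; 0 2.06 1.91 1 0 0 -0.115; 0 1.83 2.13 1 0 0 -0.115; 0 1.57 2.33 1 0 0 -0.116; 0 1.3 2.49 1 0 0 -0.115; 0 1 2.63 1 0 0 -0.116; 0 0.69 2.72 1.01 0 0 -0.115; 0 0 0 3 0 0 0; 0 0 0 3 0 0 0; 0 0 0 3 0 0 0; 0 0 0 3 0 0 0
ends [0.5804 0.0468 0.03  ] [ 3.141 -0.     3.007]
```

View pics/l.png

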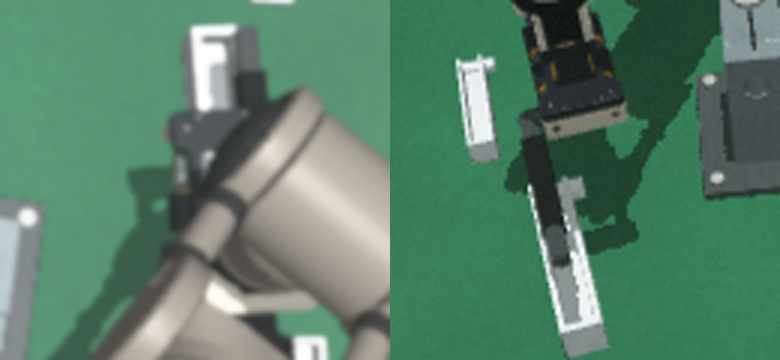

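The right half shows the key clear of the trough and about level, with the sleeve at (545,190). Carrying it to the bench.

>>> apply_moves(motion="0 -0.52 0.92 -2.48 0 0 0; 0 -0.52 0.92 -2.48 0 0 0; 0 -0.52 0.92 -2.48 0 0 0; 0 -0.52 0.92 -2.48 0 0 0; 0 2.68 1.79 0 0 0 -0.112; 0 2.47 2.08 0 0 0 -0.112; 0 2.22 2.34 0 0 0 -0.112; 0 1.95 2.57 0 0 0 -0.113; 0 1.64 2.77 0 0 0 -0.112; 0 2.27 1.66 1 0 0 -0.115; 0 2.06 1.91 1 0 0 -0.115; 0 1.83 2.13 1 0 0 -0.115; 0 1.57 2.33 1 0 0 -0.116; 0 1.3 2.49 1 0 0 -0.115; 0 1 2.63 1 0 0 -0.116; 0 0.69 2.72 1 0 0 -0.115; 0 0 0 3 0 0 0; 0 0 0 3 0 0 0; 0 0 0 3 0 0 0; 0 0 0 1.5 0 0 0")

```text
time: 8.75
tool_pos: [0.5792, 0.0464, 0.0425]
tool_rot: [-3.141, -0.005, 3.007]
contact_force: [-0.3, -0.0, -4.3]
opening: 0.0166
grip_force: 60.0
```

>>> apply_moves(motion="0 0 0 0.5 0 0 0; 0 0 0 0.5 0 0 0; 0 0 0 0 0 0 0")

```text
time: 9.12
tool_pos: [0.5812, 0.0463, 0.0357]
tool_rot: [3.141, 0.001, 3.007]
contact_force: [-0.2, 0.5, -5.3]
opening: 0.0164
grip_force: 60.0
```

Run:
```python
from h import *
c=robot.read_camera("scene"); u,v=proj(c,[[.6,.1,.05]])[0].astype(int)
cv2.imwrite("pics/m.png",cv2.resize(c["img"][v-65:v+65,u-90:u+90,::-1],None,fx=4,fy=4,interpolation=cv2.INTER_CUBIC))
```

```text
(no output)
```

View pics/m.png

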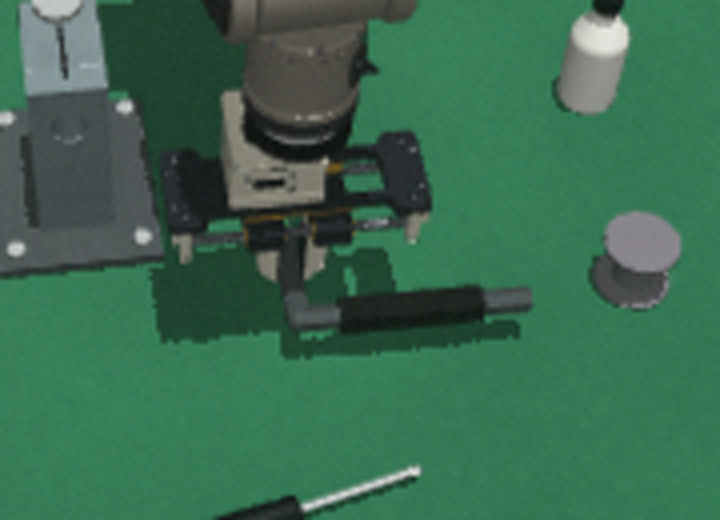

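The key is level above the bench, with the sleeve at (410,308), clear of the spool and driver. Lowering it.

>>> apply_moves(motion="0 0 0 1.2 0 0 0; 0 0 0 1 0 0 0; 0 0 0 0.6 0 0 0; 0 0 0 0.3 0 0 0; 0 0 0 0 0 0 0; 0 0 0 0 0 0 0")

```text
time: 9.93
tool_pos: [0.5812, 0.0464, 0.0046]
tool_rot: [3.141, 0.001, 3.007]
contact_force: [-1.9, -0.4, -0.9]
opening: 0.0162
grip_force: 60.0
```

>>> apply_moves(motion="50 0 0 0 0 0 0; 50 0 0 0 0 0 0; 50 0 0 0 0 0 0; 50 0 0 -2 0 0 0; 50 0 0 -4 0 0 0; 50 0 0 -5 0 0 0; 50 -4 -3 -5 0 0 0.1; 50 -4 -4 -4 0 0 0.12; 50 0 -5 0 0 0 0.16; 50 0 -5 0 0 0 0.16; 50 0 0 0 0 0 0")

```text
time: 11.3
tool_pos: [0.5958, -0.1216, 0.1947]
tool_rot: [-3.141, 0.0, 2.461]
contact_force: [-0.0, 0.8, 0.1]
opening: 0.046
grip_force: 0.0
```

```bash
cat >> h.py <<'E'
def darkmask(c,X,half):
    """steel/rubber key on green bench: low saturation blob near X"""
    h=cv2.cvtColor(c["img"],cv2.COLOR_RGB2HSV)
E
python3 - <<'E'
from h import *
np.set_printoptions(precision=4,suppress=True)
from scipy.optimize import minimize
s=robot.observe(); print(s["tool_pos"],s["tool_rot"])
cs={n:robot.read_camera(n) for n in("top","scene")}
ms={}
for n in cs:
    L=robot.trace("key",cs[n]); q=proj(cs[n],[.62,.1,.01])[0]
    L=sorted(L,key=lambda r:np.hypot(*(np.argwhere(r["pixels"]).mean(0)[::-1]-q)))
    if L: ms[n]=L[0]["pixels"].astype(float); print(n,ms[n].sum(),np.argwhere(L[0]["pixels"]).mean(0)[::-1],q,len(L))
parts=[P+[0,0,.010] for P in KEY]
def fit(p0,ms):
    best=None
    cost=lambda p: sum(np.abs(hullmask(cs[n],[place(P,p) for P in parts])-ms[n]).sum() for n in ms)
    for d in(-.1,0,.1):
        sx=np.array([[0,0,0],[.01,0,0],[0,.01,0],[0,0,.1]])+np.array(p0)+[0,0,d]
        r=minimize(cost,p0,method="Nelder-Mead",options=dict(initial_simplex=sx,xatol=1e-4,fatol=.1))
        if best is None or r.fun<best.fun: best=r
    return best
r=fit([.63,.04,1.436],ms); print(r.x,r.fun)
for n in ms: q=fit(r.x,{n:ms[n]}); print(n,q.x,q.fun)
np.save("key1.npy",r.x)
E
```

```text
[ 0.5958 -0.1216  0.1947] [-3.141   0.0001  2.4614]
top 694.0 [242.2219 194.5548] [246.8517 199.0805] 2
scene 544.0 [315.2629 230.3051] [310.915  227.3263] 1
[0.6325 0.0424 1.4399] 252.75
top [0.6332 0.0437 1.4462] 109.375
scene [0.6306 0.0368 1.4306] 98.0
```

Run:
```python
from h import *
rows([((.6432,.1243,.12),D(1.438)),((.6432,.1243,.03),D(1.438)),((.6432,.1243,.003),D(1.438))],50,vmax=.04,wmax=.14)
```

```text
12 50 1.44 2.72 0.93 0 0 0.129; 50 1.78 2.51 0.93 0 0 0.129; 50 2.08 2.26 0.93 0 0 0.129; 50 2.36 1.98 0.94 0 0 0.129; 50 2.59 1.66 0.93 0 0 0.129; 50 2.79 1.31 0.94 0 0 0.129; 50 2.93 0.94 0.93 0 0 0.128; 50 3.03 0.56 0.94 0 0 0.129; 50 0 0 3 0 0 0; 50 0 0 3 0 0 0; 50 -0.01 0 3 0 0 0; 50 0 0 2.7 0 0 0
ends [0.6432 0.1243 0.003 ] [ 3.141 -0.     1.438]
```

>>> apply_moves(motion="50 1.44 2.72 0.93 0 0 0.129; 50 1.78 2.51 0.93 0 0 0.129; 50 2.08 2.26 0.93 0 0 0.129; 50 2.36 1.98 0.94 0 0 0.129; 50 2.59 1.66 0.93 0 0 0.129; 50 2.79 1.31 0.94 0 0 0.129; 50 2.93 0.94 0.93 0 0 0.128; 50 3.03 0.56 0.94 0 0 0.129; 50 0 0 3 0 0 0; 50 0 0 3 0 0 0; 50 0 0 3 0 0 0; 50 0 0 1.8 0 0 0; 50 0 0 0.8 0 0 0; 50 0 0 0 0 0 0; 0 0 0 0 0 0 0; 0 0 0 0 0 0 0; 0 0 0 0 0 0 0; 0 0 0 0 0 0 0")

```text
time: 13.75
tool_pos: [0.6435, 0.1233, 0.0045]
tool_rot: [3.141, -0.0, 1.436]
contact_force: [-0.5, -0.1, 3.7]
opening: 0.0217
grip_force: 60.0
```

Run:
```python
from h import *
np.set_printoptions(precision=4,suppress=True)
from scipy.optimize import minimize
cs={n:robot.read_camera(n) for n in("top","scene")}
ms={};ig={}
for n in cs:
    im=cv2.imread(f"pics/{n}0.png"); h=cv2.cvtColor(im,cv2.COLOR_BGR2HSV); L=(h[...,1]<75).astype(np.uint8)
    R=np.zeros_like(L); u,v=proj(cs[n],[[.44,-.09,.05]])[0].astype(int); R[v-55:v+50,u-45:u+45]=1
    N,lab,st,ce=cv2.connectedComponentsWithStats(L*R); i=1+np.argmax(st[1:,4]); m=(lab==i).astype(np.uint8)
    m=cv2.morphologyEx(m,cv2.MORPH_CLOSE,np.ones((5,5),np.uint8)); ms[n]=m.astype(float); print(n,st[i])
p0=np.array([.4465,-.0926,-.1351])
for it in range(2):
    for n in cs: ig[n]=hullmask(cs[n],[place(box(-.11,-.036,-.04,.04,.012,.2),p0)])==0
    def fit(ns):
        cost=lambda p:sum((np.abs(hullmask(cs[n],[place(P,p) for P in BLOCK])-ms[n])*ig[n]).sum() for n in ns)
        sx=np.array([[0,0,0],[.01,0,0],[0,.01,0],[0,0,.1]])+p0
        return minimize(cost,p0,method="Nelder-Mead",options=dict(initial_simplex=sx,xatol=1e-4,fatol=.1))
    r=fit(cs); print(r.x,r.fun,[(n,fit([n]).x,fit([n]).fun) for n in cs]); p0=r.x
np.save("block.npy",p0)
im=cv2.imread("pics/scene0.png"); c=cs["scene"]
u,v=proj(c,[[.48,-.097,.1]])[0].astype(int); o=np.array([u-32,v-35])
im=cv2.resize(im[v-35:v+35,u-32:u+32],None,fx=8,fy=8,interpolation=cv2.INTER_CUBIC)
for P in BLOCK: cv2.polylines(im,[((cv2.convexHull(proj(c,place(P,p0)).astype(np.float32))[:,0]-o+.5)*8).round().astype(int)],True,(0,0,255),1)
a=np.linspace(0,6.28,40); B=np.c_[a*0+.035,.0135*np.cos(a),.13+.0135*np.sin(a)]
cv2.polylines(im,[((proj(c,place(B,p0))-o+.5)*8).round().astype(int)],True,(0,255,255),1)
im=cv2.convertScaleAbs(im,alpha=1.6,beta=20)
cv2.imwrite("pics/bore.png",im)
```

```text
top [ 288  237   59   73 3395]
scene [ 216  144   44   74 2186]
[ 0.4456 -0.0927 -0.1246] 187.9375 [('top', array([ 0.4467, -0.0915, -0.116 ]), np.float64(52.6875)), ('scene', array([ 0.4428, -0.0951, -0.1198]), np.float64(57.3125))]
[ 0.4459 -0.0918 -0.1193] 183.0 [('top', array([ 0.4463, -0.0912, -0.1195]), np.float64(51.25)), ('scene', array([ 0.4432, -0.0949, -0.1186]), np.float64(54.3125))]
```

View pics/bore.png

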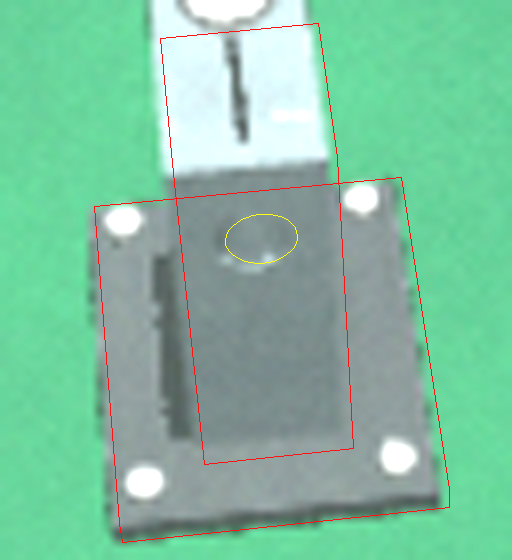

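The red outlines follow the plate and block to about 1 px, and the yellow bore ellipse at (261,239) sits just above the light rim arc of the bore at (245,265). Averaging the two cameras' biases. Lifting the key to the pre-insert pose.

Run:
```python
from h import *
rows([((.6435,.1233,.09),D(1.4518)),((.5938,-.0261,.1245),D(1.4518))],0,vmax=.03)
```

```text
9 0 0 0 -2.85 0 0 -0.005; 0 0 0 -2.85 0.001 0 -0.005; 0 0.01 0 -2.85 0 0 -0.006; 0 -2.57 -0.53 -0.58 0 0 0; 0 -2.57 -0.53 -0.57 0 0 0; 0 -2.57 -0.52 -0.58 0 0 0; 0 -2.57 -0.53 -0.57 0 0 0; 0 -2.57 -0.52 -0.58 0 0 0; 0 -2.58 -0.53 -0.57 0 0 0
ends [ 0.5938 -0.0261  0.1245] [ 3.142 -0.     1.452]
```

>>> apply_moves(motion="0 0 0 -1.5 0 0 -0.005; 0 0 0 -2.85 0 0 -0.005; 0 0 0 -2.85 0 0 -0.006; 0 0 0 -1.35 0 0 0; 0 -2.57 -0.53 -0.58 0 0 0; 0 -2.57 -0.53 -0.57 0 0 0; 0 -2.57 -0.52 -0.58 0 0 0; 0 -2.57 -0.53 -0.57 0 0 0; 0 -2.57 -0.52 -0.58 0 0 0; 0 -2.58 -0.53 -0.57 0 0 0; 0 0 0 0 0 0 0; 0 0 0 0 0 0 0")

```text
time: 15.35
tool_pos: [0.5932, -0.0258, 0.1233]
tool_rot: [-3.141, -0.001, 1.451]
contact_force: [-0.9, 0.9, -4.2]
opening: 0.0216
grip_force: 60.0
```

```bash
cat >> h.py <<'E'
BL=np.array([.4448,-.0933,-.119]); SK=.0845; ZK=.0055
def keyT(s=None,sk=None):
    s=s or robot.observe(); sk=SK if sk is None else sk
    R=Ro.from_euler("xyz",s["tool_rot"]); # tool x = key x, tool y=-key y, tool z=-key z
    M=R.as_matrix()@np.diag([1,-1,-1]); o=np.array(s["tool_pos"])+M@[-sk,0,ZK]; return M,o
def tip_local(s=None):
    """short tip relative to bore mouth, block axes (mm)"""
    M,o=keyT(s); t=o+M@[0,.08,0]; d=t-np.array([BL[0],BL[1],0]); c,sn=np.cos(BL[2]),np.sin(BL[2])
    return np.array([c*d[0]+sn*d[1]-.035,-sn*d[0]+c*d[1],d[2]-.13])*1e3
E
python3 - <<'E'
from h import *
np.set_printoptions(precision=2,suppress=True)
s=robot.observe(); print(s["tool_pos"]*1e3,s["tool_rot"],s["contact_force"],s["torque"],tip_local(s))
M,o=keyT(s); out=[]
for n in("scene","top"):
    c=robot.read_camera(n); im=c["img"][:,:,::-1]
    u,v=proj(c,[[.53,-.05,.1]])[0].astype(int); w,hh=(50,44); of=np.array([u-w,v-hh]); k=6
    im=cv2.resize(im[v-hh:v+hh,u-w:u+w],None,fx=k,fy=k,interpolation=cv2.INTER_CUBIC); im=cv2.convertScaleAbs(im,alpha=1.5,beta=15)
    def dr(P,col): cv2.polylines(im,[((cv2.convexHull(proj(c,P).astype(np.float32))[:,0]-of+.5)*k).round().astype(int)],True,col,1)
    for P in BLOCK: dr(place(P,BL),(0,0,255))
    for P in KEY: dr(o+P@M.T,(255,0,255))
    cv2.imwrite(f"pics/pre_{n}.png",im); out.append(im)
cv2.imwrite("pics/pre.png",cv2.resize(np.vstack(out),None,fx=.56,fy=.56,interpolation=cv2.INTER_AREA))
E
```

```text
[593.19 -25.77 123.34] [-3.14 -0.    1.45] [-0.89  0.86 -4.25] [ 0.01  0.01 -0.03] [24.3   0.2  -1.14]
```

View pics/pre_scene.png

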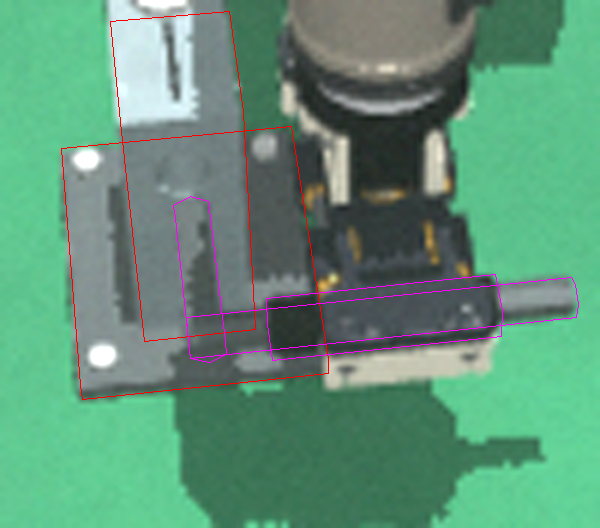

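The key model (magenta) coincides with the seen sleeve (267–500) and long tip (578,297). The plate outline is within a pixel or two. Next I check the lateral offset numerically with bolts and edges in each camera.

Run:
```python
from h import *
from scipy.ndimage import map_coordinates
np.set_printoptions(precision=2,suppress=True)
s=robot.observe(); M,o=keyT(s); c_,s_=np.cos(BL[2]),np.sin(BL[2])
loc=lambda X:np.array([c_*(X[0]-BL[0])+s_*(X[1]-BL[1]),-s_*(X[0]-BL[0])+c_*(X[1]-BL[1])])*1e3
for n in("scene","top"):
    c=robot.read_camera(n); sat=cv2.cvtColor(c["img"],cv2.COLOR_RGB2HSV)[...,1].astype(float)
    im0=cv2.imread(f"pics/{n}0.png"); g=im0.min(2).astype(float)
    # bolts
    print(n)
    for bx in(-.085,.055):
        for by in(-.05,.05):
            u,v=proj(c,place(np.array([[bx,by,.014]]),BL))[0].round().astype(int)
            w=g[v-6:v+7,u-6:u+7]-130; w[w<0]=0
            if w.sum()>0:
                yy,xx=np.mgrid[v-6:v+7,u-6:u+7]; X=back(c,[(xx*w).sum()/w.sum(),(yy*w).sum()/w.sum()],.014)[0]; print(" bolt",loc(X),w.sum())
    # key long tip end, three lines
    for z in(-.004,0.,.004):
        t=np.arange(.15,.215,.0005); P=o+np.c_[t,0*t+.0,0*t+z]@M.T; uv=proj(c,P)
        pr=map_coordinates(sat,[uv[:,1],uv[:,0]],order=1); mid=(pr[:10].mean()+pr[-10:].mean())/2
        print(" longtip at",(t[np.argmax(pr>mid)])*1e3, pr[:3],pr[-3:])
    # key across lines at x=.16: front edge and rear edge
    t=np.arange(-.03,.03,.0005); P=o+np.c_[0*t+.158,t,0*t]@M.T; uv=proj(c,P); pr=map_coordinates(sat,[uv[:,1],uv[:,0]],order=1); mid=(pr.min()+pr[:5].mean())/2
    print(" across",t[pr<mid][[0,-1]]*1e3)
    # block right edge at top & +y plate edge in initial image
    sat0=cv2.cvtColor(im0,cv2.COLOR_BGR2HSV)[...,1].astype(float)
    for nm,x,z,y0,y1 in(("plate+y",.0,.012,.045,.09),("plate-y",.0,.012,-.045,-.09),("top+y",0,.17,.015,.05),("top-y",0,.17,-.015,-.05)):
        t=np.linspace(y0,y1,91); uv=proj(c,place(np.c_[0*t+x,t,0*t+z],BL)); pr=map_coordinates(sat0,[uv[:,1],uv[:,0]],order=1); mid=(pr[:5].mean()+pr[-5:].mean())/2
        print(" ",nm,t[np.argmax(pr>mid)]*1e3,pr[0],pr[-1])
```

```text
scene
 bolt [-87.2  -51.18] 420.0
 bolt [-86.65  49.14] 394.0
 bolt [ 53.68 -52.1 ] 531.0
 bolt [54.18 48.18] 484.0
 longtip at 178.00000000000003 [26.74 26.66 26.57] [143.15 142.65 142.17]
 longtip at 177.50000000000003 [25.13 25.54 25.94] [143.8  143.74 143.7 ]
 longtip at 177.00000000000003 [19.93 20.18 20.43] [147.69 147.54 146.91]
 across [-9.  12.5]
  plate+y 63.0 28.398185501580812 145.76817901805902
  plate-y -66.0 23.245538450023215 145.09745645472356
  top+y 29.0 35.4258649244244 143.75974212999438
  top-y -32.111111111111114 30.170817015568296 146.82968727420217
top
 bolt [-83.79 -48.21] 3535.0
 bolt [-83.67  51.89] 3743.0
 bolt [ 53.1 -45.6] 4419.0
 bolt [56.98 51.82] 3392.0
 longtip at 193.50000000000003 [11.73 11.88 11.47] [104.29 104.6  104.72]
 longtip at 193.00000000000003 [11.4  11.29 11.11] [104.89 104.98 105.  ]
 longtip at 192.00000000000003 [10.8  10.85 10.95] [104.97 104.9  104.82]
 across [-4.5  6.5]
  plate+y 67.5 16.2535599983795 104.14242788844128
  plate-y -63.0 20.271177512811107 103.99159212995664
  top+y 15.0 25.22550614892531 16.96378434244957
  top-y -45.72222222222222 23.793260472254637 101.96494975260973
```

```bash
sed -i 's/^BL=.*SK/BL=np.array([.4446,-.0953,-.119]); SK/' h.py; python3 -c "
from h import *
print(tip_local())"
```

```text
[24.58177825  2.49752153 -1.06191276]
```

>>> apply_moves(motion="0 -0.22 0 -0.11 0 0 0; 0 0 0 0 0 0 0; 0 0 -1 0 0 0 0; 0 0 -1 0 0 0 0; 0 0 -0.7 0 0 0 0; 0 0 -0.5 0 0 0 0; 0 0 0 0 0 0 0; 0 0 0 0 0 0 0")

```text
time: 16.55
tool_pos: [0.5617, -0.0246, 0.125]
tool_rot: [3.141, -0.0, 1.452]
contact_force: [-0.9, -0.8, -3.3]
opening: 0.0214
grip_force: 60.0
```

```bash
python3 -c "
from h import *
s=robot.observe();print(tip_local(),s['contact_force'],s['torque'],s['tool_rot'])"
```

```text
[-7.11567052 -0.43526585  0.43360906] [-0.87529034 -0.75180876 -3.32995431] [-0.01092738 -0.02465838 -0.00418201] [ 3.14105420e+00 -4.31395176e-05  1.45173746e+00]
```

Inside the bore with no contact force. Advancing to just before the socket, then slowly on.

>>> apply_moves(motion="0 0 -0.7 0 0 0 0; 0 0 -0.6 0 0 0 0; 0 0 0 0 0 0 0; 0 0 -0.3 0 0 0 0; 0 0 -0.3 0 0 0 0; 0 0 -0.3 0 0 0 0; 0 0 0 0 0 0 0")

```text
time: 17.42
tool_pos: [0.5394, -0.0219, 0.1249]
tool_rot: [-3.142, -0.0, 1.452]
contact_force: [-0.3, 0.4, -3.9]
opening: 0.022
grip_force: 60.0
```

```bash
python3 -c "
from h import *
s=robot.observe();print(tip_local(),s['contact_force'],s['torque'],s['tool_rot'])"
```

```text
[-29.58360807  -0.3266209    0.41879917] [-0.30450036  0.37689508 -3.93785519] [ 0.07791351  0.076494   -0.02534499] [-3.14155835e+00 -1.83154100e-04  1.45178922e+00]
```

>>> apply_moves(motion="0 0 -0.3 0 0 0 0; 0 0 -0.3 0 0 0 0; 0 0 -0.3 0 0 0 0; 0 0 -0.3 0 0 0 0; 0 0 0 0 0 0 0")

```text
time: 18.05
tool_pos: [0.5274, -0.0203, 0.1249]
tool_rot: [-3.141, -0.0, 1.452]
contact_force: [1.2, 3.6, -3.7]
opening: 0.0214
grip_force: 60.0
```

```bash
python3 -c "
from h import *
s=robot.observe();print(tip_local(),s['contact_force'],s['torque'],s['tool_rot'])"
```

```text
[-41.70550469  -0.16919086   0.4008422 ] [ 1.23106101  3.63519798 -3.73959394] [ 0.54489674 -0.2367617  -0.16564877] [-3.14136866e+00 -4.17411032e-04  1.45166812e+00]
```

>>> apply_moves(motion="0 0.05 -0.2 0 0 0 0; 0 0.03 -0.2 0 0 0 0; 0 0 -0.15 0 0 0 0; 0 0 -0.1 0 0 0 0; 0 0 0 0 0 0 0")

```text
time: 18.68
tool_pos: [0.525, -0.0189, 0.1262]
tool_rot: [3.133, -0.001, 1.453]
contact_force: [11.2, 5.2, -5.3]
opening: 0.0214
grip_force: 60.1
```

```bash
python3 -c "
from h import *
s=robot.observe();print(tip_local(),s['contact_force'],s['torque'],s['tool_rot'])"
```

```text
[-44.23592763   0.78184099   0.90914166] [11.20863046  5.22185617 -5.29345055] [ 0.91204849 -2.07455159  0.50938172] [ 3.13262423e+00 -5.32283520e-04  1.45271599e+00]
```

>>> apply_moves(motion="0 0 -0.2 0 0 0 0; 0 0 -0.2 0 0 0 0; 0 0 0 0 0 0 0; 0 0 0 0 0 0 0")

```text
time: 19.18
tool_pos: [0.524, -0.0182, 0.1272]
tool_rot: [3.126, -0.001, 1.453]
contact_force: [19.8, 7.5, -6.2]
opening: 0.0214
grip_force: 60.4
```

```bash
python3 -c "
from h import *
s=robot.observe();print(tip_local(),s['contact_force'],s['torque'],s['tool_rot'])"
```

```text
[-45.27142382   1.3322654    1.34111954] [19.82435947  7.50647093 -6.24309097] [ 1.43661638 -3.46472709  0.8603542 ] [ 3.12552077e+00 -1.30763395e-03  1.45332150e+00]
```

```bash
cat > ac.py <<'E'
from h import *
from scipy.ndimage import map_coordinates
np.set_printoptions(precision=2,suppress=True)
s=robot.observe(); M,o=keyT(s); print(tip_local(s))
for n in("scene","top"):
    c=robot.read_camera(n); sat=cv2.cvtColor(c["img"],cv2.COLOR_RGB2HSV)[...,1].astype(float)
    hm=cv2.GaussianBlur(hullmask(c,[o+P@M.T for P in KEY]),(0,0),.5)
    for x in(.148,.158,.166):
        t=np.arange(-.04,.04,.0005); uv=proj(c,o+np.c_[0*t+x,t,0*t]@M.T)
        pr=map_coordinates(sat,[uv[:,1],uv[:,0]],order=1); pm=map_coordinates(hm,[uv[:,1],uv[:,0]],order=1)
        mid=(pr.min()+pr[:5].mean())/2; print(n,x,"seen",t[pr<mid][[0,-1]]*1e3,"model",t[pm>.5][[0,-1]]*1e3)
E
python3 ac.py
```

```text
[-45.27   1.33   1.34]
scene 0.148 seen [-8. 15.] model [-13.  13.]
scene 0.158 seen [-7.5 14.5] model [-13.  13.]
scene 0.166 seen [-7.5 16. ] model [-12.5  13. ]
top 0.148 seen [5.5 7. ] model [-9.  9.]
top 0.158 seen [-7.   8.5] model [-9.5  9. ]
top 0.166 seen [-12.5   2. ] model [-9.  9.]
```

>>> apply_moves(motion="0 0.1 0 0.2 0 0 0; 0 0 0 0.2 0 0 0; 0 0 0 -0.2 0 0 0; 0 0 0 -0.2 0 0 0.02; 0 0 0 -0.2 0 0 0.02; 0 -0.1 0 0 0 0 -0.04; 0 -0.1 0 0.2 0 0 -0.02; 0 0.1 0 0 0 0 0.02; 0 0 0 0 0 0 0")

```text
time: 20.4
tool_pos: [0.5235, -0.0176, 0.1272]
tool_rot: [3.127, -0.002, 1.453]
contact_force: [17.7, 9.7, -4.1]
opening: 0.0215
grip_force: 60.1
```

```bash
python3 -c "
from h import *
s=robot.observe();print(s['contact_force'],s['torque'],s['tool_rot'])"; python3 ac.py
```

```text
[17.69913933  9.71196396 -4.06253382] [ 1.62839944 -2.97254061  0.54673168] [ 3.12671321e+00 -2.03397615e-03  1.45287337e+00]
[-45.9    1.88   1.38]
scene 0.148 seen [-7. 15.] model [-13.5  13.5]
scene 0.158 seen [-7.5 15. ] model [-13.5  13. ]
scene 0.166 seen [-7.5 16. ] model [-13.  13.]
top 0.148 seen [5.  8.5] model [-9.   9.5]
top 0.158 seen [-6.5  8.5] model [-9.  9.]
top 0.166 seen [-13.5   1.5] model [-9.  9.]
```

>>> apply_moves(motion="0 -0.05 0.25 0 0 0 0; 0 -0.05 0.25 0 0 0 0; 0 0 0 0 0 0 0; 0 0 0 0 0 0 0")

```text
time: 21.0
tool_pos: [0.525, -0.0189, 0.1261]
tool_rot: [3.135, -0.002, 1.452]
contact_force: [9.4, 10.7, -1.6]
opening: 0.0212
grip_force: 59.8
```

```bash
python3 -c "
from h import *
s=robot.observe();print(s['contact_force'],s['torque'],s['tool_rot'])"; python3 ac.py
```

```text
[ 9.36739568 10.6964054  -1.61230655] [ 1.51110873 -1.46920509 -0.06269397] [ 3.13479967e+00 -2.32317268e-03  1.45171560e+00]
[-44.32   0.85   0.85]
scene 0.148 seen [-9. 14.] model [-14.  13.]
scene 0.158 seen [-8.5 13.5] model [-13.  13.]
scene 0.166 seen [-8.5 14.5] model [-13.5  13. ]
top 0.148 seen [2.5 7. ] model [-9.5  9. ]
top 0.158 seen [-13.   7.] model [-9.5  9.5]
top 0.166 seen [-16.5  -3.5] model [-9.5  9. ]
```

>>> apply_moves(motion="0 0.12 0.2 0 0 0 0; 0 0.12 0.1 0 0 0 0; 0 0 0 0 0 0 0; 0 0 0 0 0 0 0")

```text
time: 21.6
tool_pos: [0.5253, -0.0183, 0.1248]
tool_rot: [-3.141, 0.0, 1.452]
contact_force: [2.0, -0.3, -3.2]
opening: 0.0215
grip_force: 59.8
```

```bash
python3 -c "
from h import *
s=robot.observe();print(s['contact_force'],s['torque'],s['tool_rot'],tip_local())"
```

```text
[ 2.00063776 -0.25056826 -3.21690225] [ 0.04355281 -0.21660129  0.07689043] [-3.14146387e+00  3.00811837e-04  1.45178993e+00] [-44.03169834   1.49498519   0.36061175]
```

>>> apply_moves(motion="0 0 -0.2 0 0 0 0; 0 0 -0.2 0 0 0 0; 0 0 -0.2 0 0 0 0; 0 0 0 0 0 0 0")

```text
time: 22.1
tool_pos: [0.5235, -0.0172, 0.1265]
tool_rot: [3.131, -0.001, 1.453]
contact_force: [12.8, 4.9, -4.0]
opening: 0.0212
grip_force: 60.2
```

```bash
python3 -c "
from h import *
s=robot.observe();print(s['contact_force'],s['torque'],s['tool_rot'])"; python3 ac.py
```

```text
[12.84955611  4.94083725 -3.97654534] [ 0.65890817 -2.2568148   0.64983343] [ 3.13124907e+00 -9.25550993e-04  1.45278116e+00]
[-45.88   2.38   1.06]
scene 0.148 seen [-7.5 15.5] model [-13.  13.]
scene 0.158 seen [-7. 16.] model [-13.  13.]
scene 0.166 seen [-7.  16.5] model [-12.5  13. ]
top 0.148 seen [4.5 7.5] model [-9.   9.5]
top 0.158 seen [-9.   7.5] model [-9.  9.]
top 0.166 seen [-14.5   0. ] model [-9.  9.]
```

>>> apply_moves(motion="0 0 0.3 0 0 0 0; 0 0 0.3 0 0 0 0; 0 0 0 0 0 0 0; 40 0 0 0 0 0 0; 40 0 0 0 0 0 0; 40 0 0 0 0 0 0; 40 0 0 -2 0 0 0; 40 0 0 -3 0 0 0; 40 0 0 -3 0 0 0; 40 0 0 0 0 0 0")

```text
time: 23.45
tool_pos: [0.5266, -0.0183, 0.2072]
tool_rot: [3.137, 0.0, 1.452]
contact_force: [0.7, 0.1, 0.1]
opening: 0.0367
grip_force: 0.0
```

Run:
```python
from h import *
s=robot.observe();print(s['contact_force'],s['torque'],s['tool_pos'])
# where to push the bend: finger centre at local x (from mouth)= 35+8.5+~14 ; use standoff
c_,s_=np.cos(BL[2]),np.sin(BL[2])
c=robot.read_camera("scene")
# seated, sagged key model: rot about block x
u,v=proj(c,[[.52,-.04,.1]])[0].astype(int); w,hh=(50,44); of=np.array([u-w,v-hh]); k=6
im=cv2.resize(c["img"][v-hh:v+hh,u-w:u+w,::-1],None,fx=k,fy=k,interpolation=cv2.INTER_CUBIC); im=cv2.convertScaleAbs(im,alpha=1.5,beta=15)
BS=np.array([.4433,-.0949,-.119])  # block as the scene camera sees it
M=Ro.from_euler("z",BS[2]).as_matrix()@Ro.from_euler("x",-.2).as_matrix()@Ro.from_euler("z",np.pi/2).as_matrix()
o=np.array([BS[0]+.07*c_,BS[1]+.07*s_,.13])
for P in BLOCK: cv2.polylines(im,[((cv2.convexHull(proj(c,place(P,BS)).astype(np.float32))[:,0]-of+.5)*k).round().astype(int)],True,(0,0,255),1)
for P in KEY: cv2.polylines(im,[((cv2.convexHull(proj(c,o+P@M.T).astype(np.float32))[:,0]-of+.5)*k).round().astype(int)],True,(255,0,255),1)
cv2.imwrite("pics/seat.png",im)
```

```text
[0.66417319 0.11191279 0.1045653 ] [-0.06745324  0.09377893  0.021779  ] [ 0.52656859 -0.01827374  0.20721715]
```

View pics/seat.png

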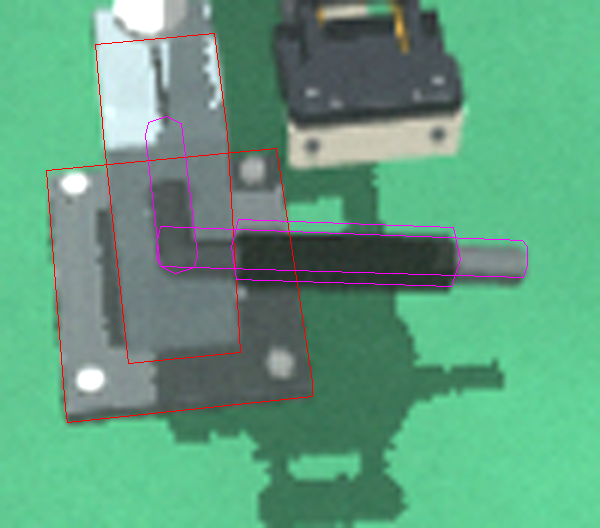

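The key sits in the socket, sagging, with its sleeve at (345,260). The bend sits 10–15 px (about 2 camera px) lower than the fully-home model, so it may be a few mm short. I will push squarely on the bend with shut fingers.

Run:
```python
from h import *
rows([((.564,-.1081,.207),D(1.452)),((.564,-.1081,.125),D(1.452))],0,vmax=.033)
```

```text
6 0 -2.83 1.62 -0.04 0.001 0 0; 0 -2.82 1.63 -0.05 0 0 0; 0 -2.83 1.62 -0.04 0.001 0 0; 0 0 0 2.73 0 0 0; 0 0 0 2.73 0 0 0; 0 0 0 2.74 0 0 0
ends [ 0.5639 -0.1081  0.125 ] [-3.142  0.     1.452]
```

>>> apply_moves(motion="0 -2.83 1.62 0 0.003 0 0; 0 -2.82 1.63 0 0 0 0; 0 -2.83 1.62 0 0 0 0; 0 0 0 0 0 0 0; 0 0 0 2.73 0 0 0; 0 0 0 2.73 0 0 0; 0 0 0 2.74 0 0 0; 0 0 0 0 0 0 0; 0 0 -0.6 0 0 0 0; 0 0 -0.5 0 0 0 0; 0 0 -0.4 0 0 0 0; 0 0 0 0 0 0 0", force=20)

```text
time: 25.0
tool_pos: [0.5484, -0.1062, 0.1234]
tool_rot: [-3.139, 0.0, 1.452]
contact_force: [0.7, 0.6, -0.8]
opening: 0.0002
grip_force: 0.0
```

```bash
cat > tl.py <<'E'
from h import *
np.set_printoptions(precision=2,suppress=True)
s=robot.observe(); d=np.array(s["tool_pos"])-[BL[0],BL[1],0]; c,sn=np.cos(BL[2]),np.sin(BL[2])
print("tool rel mouth",np.array([c*d[0]+sn*d[1]-.035,-sn*d[0]+c*d[1],d[2]-.13])*1e3,s["contact_force"],s["torque"],s["tool_rot"],s["opening"])
E
python3 tl.py
```

```text
tool rel mouth [69.35  1.47 -6.6 ] [ 0.7   0.55 -0.81] [-0.09  0.09 -0.07] [-3.14  0.    1.45] 0.00022210634552039004
```

>>> apply_moves(motion="0 0 -0.3 0 0 0 0; 0 0 -0.3 0 0 0 0; 0 0 0 0 0 0 0")

```text
time: 25.38
tool_pos: [0.5424, -0.1055, 0.1228]
tool_rot: [-3.138, -0.0, 1.452]
contact_force: [0.2, -0.8, -0.8]
opening: 0.0008
grip_force: 0.0
```

```bash
python3 tl.py
```

```text
tool rel mouth [63.28  1.5  -7.19] [ 0.15 -0.83 -0.78] [-0.09  0.07  0.04] [-3.14 -0.    1.45] 0.0007939876019028638
```

>>> apply_moves(motion="0 0 -0.25 -0.1 0 0 0; 0 0 -0.25 -0.1 0 0 0; 0 0 0 0 0 0 0")

```text
time: 25.75
tool_pos: [0.538, -0.105, 0.1253]
tool_rot: [-3.14, 0.0, 1.452]
contact_force: [1.6, -1.0, 1.3]
opening: 0.0005
grip_force: 0.8
```

```bash
python3 tl.py
```

```text
tool rel mouth [58.86  1.42 -4.74] [ 1.62 -1.05  1.27] [-0.12 -0.17 -0.  ] [-3.14  0.    1.45] 0.0004616933941343479
```

>>> apply_moves(motion="0 0 -0.25 0 0 0 0; 0 0 -0.2 0 0 0 0; 0 0 0 0 0 0 0")

```text
time: 26.12
tool_pos: [0.5359, -0.1051, 0.1262]
tool_rot: [3.137, 0.001, 1.452]
contact_force: [8.5, -2.5, 1.9]
opening: 0.0004
grip_force: 3.6
```

```bash
python3 tl.py
```

```text
tool rel mouth [56.83  1.13 -3.75] [ 8.53 -2.55  1.92] [-0.26 -1.3   0.11] [3.14 0.   1.45] 0.00038708106938436767
```

>>> apply_moves(motion="0 0 -0.3 0 0 0 0; 0 0 -0.3 0 0 0 0; 0 0 0 0 0 0 0; 0 0 0 0 0 0 0")

```text
time: 26.62
tool_pos: [0.5333, -0.1053, 0.1278]
tool_rot: [3.129, 0.002, 1.451]
contact_force: [15.7, -1.5, 4.0]
opening: 0.0007
grip_force: 7.1
```

```bash
python3 tl.py
```

```text
tool rel mouth [54.28  0.65 -2.2 ] [15.69 -1.52  4.05] [-0.42 -2.71  0.09] [3.13 0.   1.45] 0.0006929075002747832
```

>>> apply_moves(motion="0 0 -0.3 0 0 0 0; 0 0 -0.3 0 0 0 0; 0 0 0 0 0 0 0; 0 0 0 0 0 0 0")

```text
time: 27.12
tool_pos: [0.5308, -0.1054, 0.1295]
tool_rot: [3.12, 0.003, 1.451]
contact_force: [24.0, -1.8, 6.0]
opening: 0.0006
grip_force: 10.5
```

```bash
python3 tl.py
```

```text
tool rel mouth [51.75  0.2  -0.54] [23.98 -1.79  5.97] [-0.57 -4.06  0.12] [3.12 0.   1.45] 0.0005587899069833144
```

```bash
cat > kp.py <<'E'
from h import *
np.set_printoptions(precision=2,suppress=True)
def edges(a):  # a: column saturation profile, return rows of upper/lower crossing (subpixel)
    a=cv2.GaussianBlur(a.astype(np.float32)[:,None],(1,3),0)[:,0]; lo=a.min(); i=int(a.argmin())
    hi=np.median(np.r_[a[:4],a[-4:]]); m=(lo+hi)/2
    u=i
    while u>0 and a[u]<m: u-=1
    d=i
    while d<len(a)-1 and a[d]<m: d+=1
    return u+(m-a[u])/(a[u+1]-a[u]), d-1+(m-a[d-1])/(a[d]-a[d-1])
def run(img,of,k):
    s=cv2.cvtColor(img,cv2.COLOR_RGB2HSV)[...,1]
    for col in(480/6,490/6,500/6,510/6):
        pr=s[int(30*k):int(58*k),int(col*k)]; e=np.array(edges(pr)); print(round(col,1),e/k+30)
E
python3 - <<'E'
from kp import *
im=cv2.imread("pics/seat.png")[...,::-1]; im=cv2.resize(im,(100,88),interpolation=cv2.INTER_AREA); run(im,0,1)
c=robot.read_camera("scene"); u,v=proj(c,[[.52,-.04,.1]])[0].astype(int)
im=cv2.convertScaleAbs(c["img"][v-44:v+44,u-50:u+50],alpha=1.5,beta=15); print("now"); run(im,0,1)
E
python3 tl.py
```

```text
80.0 [40.47 46.21]
81.7 [40.52 46.29]
83.3 [40.47 46.31]
85.0 [39.91 46.21]
now
80.0 [40.65 46.56]
81.7 [40.67 46.57]
83.3 [40.7  46.64]
85.0 [40.69 46.66]
tool rel mouth [51.74  0.16 -0.53] [24.27 -2.42  5.45] [-0.61 -4.05  0.06] [3.12 0.   1.45] 0.0005783052530424608
```

>>> apply_moves(motion="0 0 1 0 0 0 0; 0 0 1.5 0 0 0 0; 0 0 2 0 0 0 0; 0 0 1 -3 0 0 0; 0 0 0 -4 0 0 0; 0 3 0 -4 0 0 0; 0 5 0 0 0 0 0; 0 5 0 0 0 0 0; 0 5 0 0 0 0 0; 0 5 0 0 0 0 0; 0 5 0 0 0 0 0; 0 3 0 0 0 0 0; 0 0 0 0 0 0 0")

```text
time: 28.8
tool_pos: [0.6122, 0.2004, 0.2339]
tool_rot: [-3.137, 0.0, 1.455]
contact_force: [0.0, -1.0, -0.7]
opening: 0.0005
grip_force: 0.0
```

```bash
cat > fk.py <<'E'
from h import *
from scipy.optimize import minimize
np.set_printoptions(precision=4,suppress=True)
import sys
ns=sys.argv[1].split(","); a0=float(sys.argv[2])
cs={n:robot.read_camera(n) for n in ns}; ms={}
BN=dict(scene=np.array([.4433,-.0949,-.119]),top=np.array([.4463,-.0912,-.1195]))
def KT(B,L,a,y=0,yaw=0,z=.13):
    M=Ro.from_euler("z",B[2]).as_matrix()@Ro.from_euler("x",-a).as_matrix()@Ro.from_euler("z",np.pi/2+yaw).as_matrix()
    return M,Ro.from_euler("z",B[2]).as_matrix()@[L+.035,y,0]+[B[0],B[1],z]
for n in ns:
    L=robot.trace("key",cs[n]); q=proj(cs[n],[.53,-.03,.12])[0]
    L=[r for r in L if np.hypot(*(np.argwhere(r["pixels"]).mean(0)[::-1]-q))<25]
    if not L: print(n,"no mask"); continue
    m=L[0]["pixels"]; ms[n]=m.astype(float); print(n,L[0]["score"],m.sum())
    B=BN[n]; ig=hullmask(cs[n],[place(box(-.035,.035,-.03,.03,0,.17),B)])  # block drawn behind/over key
    def sil(p):
        M,o=KT(B,p[0],p[1],p[2],p[3] if len(p)>3 else 0)
        K=[hexarm(-.0085,.177,0),hexarm(-.0085,min(p[0],.08),1),box(.03,.14,-.011,.011,-.01,.01)]
        return hullmask(cs[n],[o+P@M.T for P in K])
    cost=lambda p:np.abs(sil(p)-ms[n]).sum()
    for p0 in([.035,a0,0],[.035,a0,0,0]):
        k=len(p0); sx=np.vstack([p0]+[np.array(p0)+np.eye(k)[i]*[.012,.12,.008,.08][i] for i in range(k)])
        r=minimize(cost,p0,method="Nelder-Mead",options=dict(initial_simplex=sx,xatol=1e-4,fatol=.1)); print(n,"L,sag,y,yaw",r.x,r.fun)
    rows_,cols_=np.nonzero(m); print("mask bbox",cols_.min(),cols_.max(),rows_.min(),rows_.max())
E
python3 tl.py; python3 fk.py scene,top .2
```

```text
tool rel mouth [ 96.27 313.48 103.93] [ 0.03 -0.97 -0.71] [-0.12  0.11  0.01] [-3.14  0.    1.46] 0.0005312007897076982
scene 0.65 552
scene L,sag,y,yaw [ 0.0426  0.1969 -0.0008] 65.8125
scene L,sag,y,yaw [ 0.0427  0.2126 -0.0009  0.0209] 60.3125
mask bbox 233 294 178 196
top 0.66 789
top L,sag,y,yaw [ 0.0349  0.1479 -0.0013] 92.875
top L,sag,y,yaw [ 0.034   0.1914 -0.0008 -0.0164] 86.6875
mask bbox 253 328 222 247
```

Both cameras agree within calibration error only, so I will settle it by touch: probe the block's +x face with the same finger and compare with the bend contact (tool at 59.2 mm). Home means a difference of 43.5 mm.

Run:
```python
from h import *
rows([((.5215,-.1267,.22),D(1.452)),((.5215,-.1267,.127),D(1.452))],0,vmax=.055,dec=1)
```

```text
9 0 -4.7 -0.7 0.2 -0.001 0 0; 0 -4.8 -0.7 0.2 0 0 0; 0 -4.7 -0.8 0.2 -0.001 0 0; 0 -4.8 -0.7 0.2 0 0 0; 0 -4.7 -0.8 0.2 -0.001 0 0; 0 -4.8 -0.7 0.2 0 0 -0.001; 0 -4.7 -0.8 0.3 -0.001 0.001 0; 0 0 0 4.6 0 0 0; 0 0 0 4.7 0 0 0
ends [ 0.5215 -0.1263  0.1269] [ 3.141 -0.     1.452]
```

>>> apply_moves(motion="0 -4.7 -0.7 0.2 0 0 0; 0 -4.8 -0.7 0.2 0 0 0; 0 -4.7 -0.8 0.2 0 0 0; 0 -4.8 -0.7 0.2 0 0 0; 0 -4.7 -0.8 0.2 0 0 0; 0 -4.8 -0.7 0.2 0 0 0; 0 -4.7 -0.8 0.3 0 0 0; 0 0 0 0 0 0 0; 0 0 0 4.6 0 0 0; 0 0 0 4.6 0 0 0; 0 0 0 0 0 0 0")

```text
time: 30.38
tool_pos: [0.5195, -0.1243, 0.1255]
tool_rot: [-3.132, -0.002, 1.451]
contact_force: [-0.2, -0.4, 0.4]
opening: 0.0005
grip_force: 0.0
```

```bash
python3 tl.py
```

```text
tool rel mouth [ 42.85 -19.88  -4.49] [-0.16 -0.44  0.38] [-0.13  0.06  0.05] [-3.13 -0.    1.45] 0.0004847809223635063
```

>>> apply_moves(motion="0 -0.2 -0.7 0 -0.009 0 0; 0 0 -0.7 0 0 0 0; 0 0 -0.6 0 0 0 0; 0 0 0 0 0 0 0")

```text
time: 30.88
tool_pos: [0.5013, -0.1247, 0.1287]
tool_rot: [3.134, 0.0, 1.452]
contact_force: [0.1, -0.1, 0.2]
opening: 0.0007
grip_force: 0.0
```

```bash
python3 tl.py
```

```text
tool rel mouth [ 24.83 -22.5   -1.33] [ 0.13 -0.08  0.2 ] [-0.13  0.09  0.01] [3.13 0.   1.45] 0.0007120228966743538
```

>>> apply_moves(motion="0 0 -0.2 0 0 0 0; 0 0 -0.2 0 0 0 0; 0 0 0 0 0 0 0")

```text
time: 31.25
tool_pos: [0.4982, -0.1244, 0.128]
tool_rot: [3.134, 0.0, 1.452]
contact_force: [2.0, -0.6, -0.4]
opening: 0.0004
grip_force: 1.4
```

```bash
python3 tl.py
```

```text
tool rel mouth [ 21.64 -22.52  -2.03] [ 1.98 -0.56 -0.43] [-0.01 -0.31 -0.05] [3.13 0.   1.45] 0.0003766620410518754
```

>>> apply_moves(motion="0 0 -0.2 0 0 0 0; 0 0 -0.1 0 0 0 0; 0 0 0 0 0 0 0")

```text
time: 31.62
tool_pos: [0.4982, -0.1244, 0.1282]
tool_rot: [3.128, 0.0, 1.451]
contact_force: [14.9, 0.0, -6.4]
opening: 0.0005
grip_force: 6.9
```

```bash
python3 tl.py
```

```text
tool rel mouth [ 21.65 -22.55  -1.82] [14.91  0.01 -6.44] [-0.08 -2.06 -0.07] [3.13 0.   1.45] 0.00046394522445344016
```

The block contact was higher up the finger, which is thicker there. I repeat it with only the last 15 mm of the fingertip, as on the bend.

>>> apply_moves(motion="0 0 0.8 0 0 0 0; 0 0 0 -2.7 0.007 0 0; 0 0 0 0 0 0 0; 0 0 -0.5 0 0 0 0; 0 0 -0.2 0 0 0 0; 0 0 0 0 0 0 0")

```text
time: 32.38
tool_pos: [0.4959, -0.124, 0.1543]
tool_rot: [3.141, -0.0, 1.451]
contact_force: [5.0, -0.2, -3.2]
opening: 0.0006
grip_force: 2.5
```

```bash
python3 tl.py
```

```text
tool rel mouth [ 19.38 -22.44  24.28] [ 4.96 -0.15 -3.24] [-0.1  -0.87 -0.06] [ 3.14 -0.    1.45] 0.0006201742234542806
```

>>> apply_moves(motion="0 0 -0.2 0 0 0 0; 0 0 -0.2 0 0 0 0; 0 0 0 0 0 0 0")

```text
time: 32.75
tool_pos: [0.4957, -0.1241, 0.1548]
tool_rot: [3.132, -0.0, 1.451]
contact_force: [18.5, 0.8, -9.6]
opening: 0.0004
grip_force: 8.7
```

```bash
python3 tl.py
```

```text
tool rel mouth [ 19.2  -22.49  24.77] [18.45  0.76 -9.64] [-0.16 -3.11 -0.13] [ 3.13 -0.    1.45] 0.0003784935302924274
```

>>> apply_moves(motion="0 0 -0.2 0 0 0 0; 0 0 -0.2 0 0 0 0; 0 0 0 0 0 0 0")

```text
time: 33.12
tool_pos: [0.4955, -0.1241, 0.1552]
tool_rot: [3.124, 0.0, 1.45]
contact_force: [31.6, 0.0, -18.0]
opening: 0.0002
grip_force: 14.9
```

```bash
python3 tl.py
```

```text
tool rel mouth [ 18.96 -22.6   25.19] [ 31.6    0.03 -18.01] [-0.19 -5.39 -0.09] [3.12 0.   1.45] 0.0001909411744305522
```

>>> apply_moves(motion="0 0 2.5 0 0 0 0; 0 0 3 0 0.005 0 0; 0 0 2.3 0 0 0 0; 0 3.3 0 0 0 0 0; 0 3.3 0 0 0 0 0; 0 0 0 2.1 0 0 0; 0 0 0 2.1 0 0 0; 0 0 -0.8 0 0 0 0; 0 0 0 0 0 0 0")

```text
time: 34.25
tool_pos: [0.5638, -0.0658, 0.1131]
tool_rot: [-3.135, -0.0, 1.452]
contact_force: [-0.0, -0.3, 0.2]
opening: 0.0007
grip_force: 0.0
```

```bash
python3 tl.py
```

```text
tool rel mouth [ 79.89  43.42 -16.93] [-0.01 -0.32  0.23] [-0.05  0.06 -0.03] [-3.13 -0.    1.45] 0.0007029567947698684
```

>>> apply_moves(motion="0 0 -0.5 0 -0.007 0 0; 0 0 -0.5 0 0 0 0; 0 0 0 0 0 0 0")

```text
time: 34.62
tool_pos: [0.5543, -0.0646, 0.1132]
tool_rot: [3.14, -0.0, 1.452]
contact_force: [-0.2, 0.4, 0.3]
opening: 0.0004
grip_force: 0.0
```

```bash
python3 tl.py
```

```text
tool rel mouth [ 70.3   43.48 -16.8 ] [-0.19  0.39  0.35] [-0.08  0.04 -0.  ] [ 3.14 -0.    1.45] 0.00035165741639299963
```

>>> apply_moves(motion="0 0 -0.2 0 0 0 0; 0 0 -0.2 0 0 0 0; 0 0 0 0 0 0 0")

```text
time: 35.0
tool_pos: [0.5505, -0.0641, 0.1127]
tool_rot: [3.141, -0.0, 1.452]
contact_force: [0.7, -0.8, -0.4]
opening: 0.0004
grip_force: 0.0
```

```bash
python3 tl.py
```

```text
tool rel mouth [ 66.48  43.52 -17.29] [ 0.72 -0.76 -0.43] [-0.07  0.06 -0.04] [ 3.14 -0.    1.45] 0.00035472515928280636
```

>>> apply_moves(motion="0 0 -0.2 0 0 0 0; 0 0 -0.2 0 0 0 0; 0 0 0 0 0 0 0")

```text
time: 35.38
tool_pos: [0.5494, -0.0637, 0.1136]
tool_rot: [3.134, -0.0, 1.452]
contact_force: [8.1, 1.5, -2.1]
opening: 0.0007
grip_force: 4.1
```

```bash
python3 tl.py
```

```text
tool rel mouth [ 65.33  43.81 -16.36] [ 8.13  1.53 -2.11] [ 0.14 -1.35 -0.01] [ 3.13 -0.    1.45] 0.0006849482434868371
```

Sleeve contact is at 65–66 mm with a stiff stop. Home would be 19.4+46=65.4 mm, so the key is fully home. Now going above the long arm to press.

>>> apply_moves(motion="0 0 2 0 0.003 0 0; 0 0 0 -4.5 0 0 0; 0 0 0 -4.2 0 0 0; 0 4 -2.2 0 0 0 0; 0 4 -2.2 0 0 0 0; 0 0 0 0 0 0 0; 0 0 0 4 0 0 0; 0 0 0 3 0 0 0; 0 0 0 0 0 0 0")

```text
time: 36.5
tool_pos: [0.5311, 0.018, 0.1279]
tool_rot: [-3.135, 0.0, 1.451]
contact_force: [-0.7, 1.3, 0.2]
opening: 0.0006
grip_force: 0.0
```

```bash
python3 tl.py
```

```text
tool rel mouth [ 37.47 122.75  -2.1 ] [-0.69  1.3   0.17] [-0.08  0.04 -0.02] [-3.13  0.    1.45] 0.0005733042096096834
```

>>> apply_moves(motion="0 0 0 0.8 0 0 0; 0 0 0 0.7 0 0 0; 0 -0.1 0 0.7 0 0 0; 0 -0.1 0 0.5 0 0 0; 0 0 0 0 0 0 0", force=60)

```text
time: 37.12
tool_pos: [0.5329, 0.0165, 0.1042]
tool_rot: [3.141, -0.0, 1.452]
contact_force: [-1.0, 0.3, 11.4]
opening: 0.0001
grip_force: 5.1
```

```bash
python3 tl.py
```

```text
tool rel mouth [ 39.36 121.53 -25.81] [-1.02  0.29 11.4 ] [-0.05  0.5   0.05] [ 3.14 -0.    1.45] 9.514623221082289e-05
```

>>> apply_moves(motion="0 -0.2 -0.05 0.6 0 0 0; 0 -0.2 -0.05 0.6 0 0 0; 0 -0.2 -0.05 0.6 0 0 0; 0 -0.2 0 0.6 0 0 0; 0 0 0 0 0 0 0")

```text
time: 37.75
tool_pos: [0.5308, 0.0092, 0.0805]
tool_rot: [3.14, -0.001, 1.452]
contact_force: [-0.5, 2.8, 11.9]
opening: 0.0004
grip_force: 6.0
```

```bash
python3 tl.py
```

```text
tool rel mouth [ 38.18 113.98 -49.53] [-0.46  2.8  11.85] [ 0.34  0.33 -0.05] [ 3.14 -0.    1.45] 0.0003958502350202351
```

>>> apply_moves(motion="0 -0.25 0 0.5 0 0 0; 0 -0.25 0 0.5 0 0 0; 0 -0.3 0 0.5 0 0 0; 0 -0.3 0 0.4 0 0 0; 0 0 0 0 0 0 0")

```text
time: 38.38
tool_pos: [0.5296, -0.0018, 0.0618]
tool_rot: [3.14, -0.001, 1.452]
contact_force: [-1.7, 3.6, 15.1]
opening: 0.0002
grip_force: 6.9
```

```bash
python3 tl.py
```

```text
tool rel mouth [ 38.32 102.96 -68.15] [-1.69  3.64 15.11] [ 0.37  0.48 -0.05] [ 3.14 -0.    1.45] 0.00021398291101758923
```

Following the arc at the expected ~15 N, and at about 0.7 rad now. Continuing to the stop.

>>> apply_moves(motion="0 -0.2 0 0.3 0 0 0; 0 -0.2 0 0.3 0 0 0; 0 0 0 0 0 0 0")

```text
time: 38.75
tool_pos: [0.5294, -0.0052, 0.0572]
tool_rot: [3.139, -0.001, 1.452]
contact_force: [-5.7, 6.7, 26.2]
opening: 0.0001
grip_force: 11.5
```

```bash
python3 tl.py
```

```text
tool rel mouth [ 38.47  99.51 -72.83] [-5.68  6.69 26.21] [ 0.77  1.06 -0.1 ] [ 3.14 -0.    1.45] 0.00013055098192804755
```

>>> apply_moves(motion="0 -0.1 0 0.3 0 0 0; 0 -0.1 0 0.3 0 0 0; 0 0 0 0 0 0 0")

```text
time: 39.12
tool_pos: [0.5301, -0.0068, 0.0524]
tool_rot: [3.136, -0.002, 1.452]
contact_force: [-5.3, 9.2, 34.3]
opening: 0.0007
grip_force: 14.9
```

```bash
python3 tl.py
```

```text
tool rel mouth [ 39.38  97.99 -77.61] [-5.34  9.22 34.33] [ 1.16  1.13 -0.08] [ 3.14 -0.    1.45] 0.0007041770893992755
```

>>> apply_moves(motion="0 0 0 0.3 0 0 0; 0 0 0 0.3 0 0 0; 0 0 0 0 0 0 0")

```text
time: 39.5
tool_pos: [0.5315, -0.0064, 0.0484]
tool_rot: [3.132, -0.003, 1.452]
contact_force: [-6.4, 12.9, 48.9]
opening: 0.0005
grip_force: 21.0
```

```bash
python3 tl.py; python3 fk.py scene .7
```

```text
tool rel mouth [ 40.76  98.57 -81.58] [-6.38 12.87 48.87] [ 1.63  1.39 -0.07] [ 3.13 -0.    1.45] 0.0005171869890452066
scene 0.79 291
scene L,sag,y,yaw [ 0.0292  0.9596 -0.0026] 190.5625
scene L,sag,y,yaw [ 0.0184  1.0958 -0.01    0.2237] 136.0
mask bbox 233 260 178 207
```

>>> apply_moves(motion="0 0 0 -0.6 0 0 0; 0 0 0 -1 0 0 0; 0 0 0 -4 0 0 0; 0 0 0 -5 0 0 0; 0 3 1 -5 0 0 0; 0 5 2 -3 0 0 0; 0 5 3 0 0 0 0; 0 5 3 0 0 0 0; 0 2 0 0 0 0 0; 0 0 0 0 0 0 0")

```text
time: 40.85
tool_pos: [0.6404, 0.1808, 0.227]
tool_rot: [-3.138, 0.0, 1.454]
contact_force: [-0.2, 0.3, -0.6]
opening: 0.0006
grip_force: 0.0
```

```bash
python3 tl.py; python3 fk.py scene,top .65
python3 - <<'E'
from h import *
np.set_printoptions(precision=3,suppress=True)
for n in("top","scene"):
    c=robot.read_camera(n)
    for k in("spool","bottle","driver"):
        for d in robot.search_frame(k,c)[:1]: print(n,k,round(d["score"],2),np.array(d["centre"]))
E
```

```text
tool rel mouth [126.64 297.37  97.01] [-0.23  0.29 -0.57] [-0.14  0.07  0.02] [-3.14  0.    1.45] 0.0005648883492221944
scene 0.68 449
scene L,sag,y,yaw [ 0.0399  0.6335 -0.0025] 89.9375
scene L,sag,y,yaw [ 0.042   0.6378 -0.0012  0.0374] 80.625
mask bbox 233 284 179 207
top 0.73 633
top L,sag,y,yaw [ 0.0353  0.6394 -0.0008] 80.0
top L,sag,y,yaw [ 0.0338  0.6351 -0.0011 -0.0128] 69.875
mask bbox 266 328 228 247
top spool 0.7 [0.643 0.321 0.051]
top driver 0.56 [ 0.771 -0.037  0.022]
scene spool 0.8 [0.639 0.311 0.047]
scene bottle 0.66 [0.448 0.354 0.088]
scene driver 0.84 [ 0.78  -0.044  0.025]
```

```bash
python3 -c "
from cell import robot
print(robot.hand_in())"
```

```text
the job is handed in; nothing more can be done
None
```

I handed the job in at about 41 s. By touch, the key was fully home in the screw before pressing. I then pressed it down until the wrist read 49 N (about 4.4 N m at the screw, which needs 1.6). It came to rest at 0.635 rad (0.6 expected if tight), and as far as the cameras show, the spool, bottle and screwdriver did not move.

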